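Slide the paint tray that fits into the bay under the palm tree

TASK

Put away one paint tray in the drying rack: of the three look-alike trays, take the one whose width fills the bay under the palm tree with only a few millimetres to spare, and slide it lengthwise into that bay until it is fully home against the back wall. Keep every tray flat on the bench (slide, never lift or tip); the other two may be slid out of the way but must end on the open bench, clear of the rack, with the other bay empty. Do not knock or shift the models on the rack, the paint bottle or the brush jar.

Things in the scene. Friction and masses are not known exactly. Their poses are not given: they have to be found in the camera images.
- rack: Fixed plywood rack, yaw within 0.12 rad of 0. Origin on the bench; x across its two bays, y points into them (mouths at -y), no floor. Outside 240 mm wide, 50 mm high. Walls 42 mm high run from y = -70 to the back wall's inner face at y = +50 mm; deck (8 mm thick, 42 mm clear below) from y = -35 to +58 mm. A tray that is home has its centre at y = -10 mm and sticks out 35 mm from under the deck.
- bay_narrow (a point): Bench point under the middle of the deck's front edge at the narrow bay: 86 mm wide, centred at rack x = -69 mm. A 24 mm wall parts the bays; 4 mm splayed lead-in plates in front of all walls run from rack y = -70 to -95 mm, opening each mouth by about 10 mm a side.
- bay_wide (a point): The same point at the wide bay: 114 mm wide, centred at rack x = +55 mm.
- palm: Model palm tree, brown trunk and green fronds (fronds reach 38 mm from the axis), 98 mm high, on a round wooden foot 52 mm across; stands loose on the deck over one of the two bays, at rack y about +26 mm: it marks the bay to fill. Origin under its foot.
- cactus: Model cactus, green with pink flowers, 74 mm high, on the same foot; stands loose on the deck over the other bay. Origin under its foot.
- tray_80: White open paint tray with paint dabs, 80 mm wide (its x) by 120 mm long (its y), 30 mm high; walls and floor 4 mm thick, 0.2 to 0.42 kg, inside 72 by 112 mm, open for fingers. Loose. Origin at the centre of its underside; both ends alike, long axis within 0.4 rad of world y. Trays start two side by side (x near 0.455 and 0.63 m, y -0.15) and one behind (0.54, -0.355), any order.
- tray_94: White open paint tray with paint dabs, 94 mm wide (its x) by 120 mm long (its y), 30 mm high; walls and floor 4 mm thick, 0.2 to 0.42 kg, inside 86 by 112 mm, open for fingers. Loose. Origin at the centre of its underside; both ends alike, long axis within 0.4 rad of world y.
- tray_108: White open paint tray with paint dabs, 108 mm wide (its x) by 120 mm long (its y), 30 mm high; walls and floor 4 mm thick, 0.2 to 0.42 kg, inside 100 by 112 mm, open for fingers. Loose. Origin at the centre of its underside; both ends alike, long axis within 0.4 rad of world y.
- paint_bottle: Brown paint bottle with white cap, 62 mm across, 175 mm high, standing at the far end of the lane in front of the rack. Loose. Origin under its foot.
- brush_jar: Blue jar, 68 mm across and 85 mm high, with brushes standing out to 165 mm. Loose. Origin under its foot.
Things that resemble listed ones, but are neither listed nor needed, are in the scene too. What is shaped like the tray_94 but pink or purple is not meant. Of the things that look like the paint_bottle, take the one that is farthest to the robot's left at the start.

How it is judged:
By the outcome, as a careful person would: the job done as asked, in the order asked, and still so for the second after the job is handed in, with the robot touching nothing.
It also fails if it takes over 69 s, if anything falls off the work surface, if the arm or the gripper's body presses on something with over 40 N, if the wrist force passes 120 N, or if a joint passes its speed limit or range.

ROBOT

A 7-joint arm with a two-finger parallel gripper is mounted at the origin on the work surface. World frame = base frame: x ahead of the robot, y to its left, z up, the work surface at z = 0. Lengths are in m, angles in rad, forces in N, time in s.
With the tool pointing down it reaches from about 0.425 to 1.025 m from the base axis. Payload 3.6 kg.
Tool frame: the origin (TCP) lies on the mounting face of the last link; the fingertips stand 173 mm ahead of it and the grasp point (between the pads) lies bot.grip_point_offset ahead of it (bot.grip_point_offset is the distance from the TCP to the grasp point, in m); z points along the fingers, y is the line along which they close (so a half turn about z gives the same grasp; the last joint's range is limited). The gripper opens to 85 mm and grips with 20 to 120 N. Pads are 22 mm wide; open, the fingers measure 114 mm over their backs; the gripper's body (76 mm by 85 mm) begins 54 mm behind the grasp point. The pads swing forward as they close: fully open they stand 13 mm farther back than shut.
Start: joints at [-1.274, 0.591, 0.048, 1.609, -0.033, 0.943, -0.034], TCP at [0.276, 0.67, 0.405] pointing down, gripper open.
Joint ranges: [-2.69, 2.69], [-0.47, 2.24], [-1.27, 1.36], [0.19, 2.51], [-1.53, 4.68], [0.08, 2.07], [-3.09, 3.09]. Speed limits (rad/s): [2.57, 2.57, 3.14, 3.14, 3.14, 3.14, 3.14].

INTERFACE

Orientations are given as a 3x3 rotation matrix whose columns are the frame's x, y, z axes.
In Python, from station import bot, cams, ticket gives the robot as it stands.
- The arm moves only by the tool send_rows, never from a script. Its argument "rows" is text: rows parted by semicolons, each of 7 numbers parted by spaces: the shift along the tool's x, y, z scaled (see below), then the turn, a rotation vector about the tool's x, y, z scaled (see below), then the opening, from -1 (shut) to 1 (fully open). In form: x y z ax ay az claw; .... A call has 1 to 8 rows; each row is the pose to reach, as a shift and turn from the pose commanded when the call began, along the tool's axes at that moment; what a row does not reach only later rows make up. The controller multiplies each number of a shift by 250 mm and each number of a turn by pi/2 rad. A row lasts 1/8 s, in which the tool goes at most 62.5 mm and 10.7 degrees, less where a joint would pass 70% of its speed; a pose out of reach is approached as far as the arm can. A call with a number of a shift or a turn outside -1 to 1 is refused whole. A call with a gripper value outside its range is refused whole. The fingers move at their own pace and stop on an object; "force" is the grip in N (left out, the last holds). Time passes only in rows, so rows that repeat a pose let the fingers close. It gives the time, the measured TCP pose, the force, the opening and the grip force at its end, in the units of the state.
- bot.get_state(): the state, without advancing time (a new reading comes with each control period).
- cams.read_camera(name): name is "scene" or "top" or "wrist"; returns the picture (384x512x3 uint8, red, green, blue); there is no depth.
- cams.calibration(name): a dict with "intrinsics" (3x3 intrinsics, pixels), "cam_to_world" (4x4, takes a point from camera to world coordinates); the wrist camera has in their place "tool_from_camera" (4x4, takes a point from camera to tool coordinates, whose origin is the TCP and whose axes are the flange's). Camera axes: x right, y up, looking along -z (the intrinsics and any distortion apply to the point x, -y, -z); pixel columns grow to the right and rows downward; lengths in m; the calibration is good to about 2 mm. The wrist camera is an equidistant fisheye: a pixel r from the principal point sees the ray r / f radians off the axis. A picture is of the moment at which its call begins: read the wrist's pose just before it. calibration takes no time and is no camera call.
- ticket.hand_in(): hands the job in; it is judged then, once.
The state is a dict: "time": time; "joint_pos": joint angles; "dq": joint speeds; "tau": joint torques, N m; "position": TCP position; "ee_rot": TCP orientation; "ft_force": force on the tool from outside, world axes, zero at the start; "torque": the same for the moment, N m; "gripper_width": opening from 0.0 (shut) to 1.0 (fully open); "finger_force": force on a finger pad.
Only numpy, scipy, OpenCV 4.12 (cv2) and the standard library are available. Lean on these libraries where they do the work, as an engineer would, in place of code of your own. Each camera call takes 0.05 s, during which the arm holds its last target. There are 200 camera calls.

## Working session

There is one attempt and no reset: what is moved stays moved. The work goes in short steps, Python scripts to look and compute and a tool call to move; the robot and the scene stay as the last step left them, time stands still between calls to the robot, and variables do not carry over. Pictures are saved under pics/ and viewed, at most 10 in all, crops included, and the job is handed in when it is done.

Besides the shell and the picture viewer there is one more tool, called after "Emit:" as name(argument=value, ...) on one line, values as JSON. send_rows: Moves the arm, as the interface text tells. Shifts and turns lie within -1 to 1; 1 stands for 250 mm of shift or pi/2 rad of turn. Its arguments: {"type":"object","properties":{"rows":{"type":"string"},"force":{"type":"number"}},"required":["rows"]}

```bash
mkdir -p pics; python3 - <<'E'
from station import bot,cams
import cv2,numpy as np
print(bot.grip_point_offset, bot.get_state())
for n in("top","scene"):
    im=cams.read_camera(n);cv2.imwrite(f"pics/{n}0.png",im[:,:,::-1])
    c=cams.calibration(n);print(n,c)
E
```

```text
0.1547 {'time': 0.0, 'joint_pos': array([-1.27349134,  0.59212438,  0.0482848 ,  1.60983362, -0.03332007,
        0.94269753, -0.03370665]), 'dq': array([-0.00050363,  0.00054973,  0.00110106, -0.00121835, -0.00039889,
        0.00149765, -0.00016216]), 'tau': array([-8.69638399e-06, -5.48681760e+01,  1.54665794e+00, -1.98117793e+01,
        9.36008088e-03,  9.03343898e-03, -1.00275466e-05]), 'position': array([0.27597234, 0.66994414, 0.40353209]), 'ee_rot': array([[-9.24631042e-01,  3.80863300e-01, -7.63890496e-04],
       [ 3.80864052e-01,  9.24628605e-01, -2.12504388e-03],
       [-1.03036220e-04, -2.25581996e-03, -9.99997450e-01]]), 'ft_force': array([1.43975327e-01, 8.28269325e-04, 8.77335521e-01]), 'torque': array([-0.03084999,  0.00498047, -0.03962718]), 'finger_force': 0.0, 'gripper_width': 1.0026518770171675}
top {'intrinsics': array([[439.07843872,   0.        , 256.79566936],
       [  0.        , 439.07843872, 196.52298271],
       [  0.        ,   0.        ,   1.        ]]), 'cam_to_world': array([[ 0.01616671,  0.9961106 , -0.08661585,  0.37292538],
       [-0.99977689,  0.01728226,  0.01214492, -0.12109077],
       [ 0.0135946 ,  0.08640018,  0.99616775,  1.50356621],
       [ 0.        ,  0.        ,  0.        ,  1.        ]])}
scene {'intrinsics': array([[448.92899432,   0.        , 253.60781454],
       [  0.        , 448.92899432, 199.97819065],
       [  0.        ,   0.        ,   1.        ]]), 'cam_to_world': array([[-0.88106895, -0.26860546,  0.38931813,  0.98024589],
       [ 0.47292223, -0.48657195,  0.73456946,  0.74962899],
       [-0.00787809,  0.83132355,  0.55573294,  0.72636979],
       [ 0.        ,  0.        ,  0.        ,  1.        ]])}
```

View pics/top0.png

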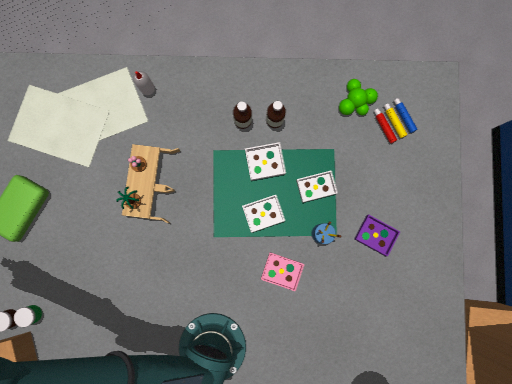

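View pics/scene0.png

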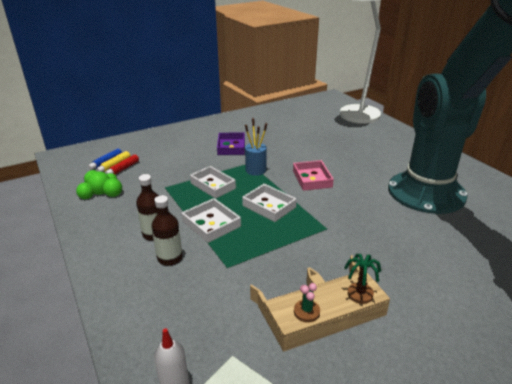

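The palm at (131,200) stands over the bay nearer the robot, so it marks the narrow bay and I need tray_80. In the top view the white trays are at (266,161), (263,213) and (317,187). The rack is at (145,182) with its mouths facing right (-y). The bottles are at (243,113) and (277,113), the jar at (324,234).

```bash
cat > h.py <<'E'
from station import bot,cams
import cv2,numpy as np
def ray(n,uv,z):
    c=cams.calibration(n);K=c["intrinsics"];T=c["cam_to_world"]
    p=np.linalg.inv(K)@[uv[0],uv[1],1];d=T[:3,:3]@[p[0],-p[1],-p[2]]
    o=T[:3,3];return (o+d*(z-o[2])/d[2])[:2]
def trays(im,n="top",z=.03):
    hsv=cv2.cvtColor(im,cv2.COLOR_RGB2HSV)
    m=((hsv[...,1]<45)&(hsv[...,2]>165)).astype(np.uint8)*255
    out=[]
    for c in cv2.findContours(m,cv2.RETR_EXTERNAL,cv2.CHAIN_APPROX_NONE)[0]:
        w=np.array([ray(n,p[0],z) for p in c],np.float32)
        if len(c)<40: continue
        (cx,cy),(a,b),t=cv2.minAreaRect(w)
        if max(a,b)>.16: continue
        s=sorted((a,b)); box=cv2.boxPoints(((cx,cy),(a,b),t))
        e=[box[(i+1)%4]-box[i] for i in range(2)];e=max(e,key=np.linalg.norm)
        if e[1]<0:e=-e
        out.append((np.round([cx,cy],4),np.round(s,4),round(float(np.arctan2(-e[0],e[1])),3)))
    return out
E
python3 - <<'E'
from h import *
im=cams.read_camera("top")
for t in trays(im): print(t)
for uv,z,n in[((237,104),.175,"bottle cap L"),((322,236),.05,"jar"),((137,164),.05,"cactus foot"),((131,202),.05,"palm foot")]: print(n,ray("top",uv,z))
# wood
hsv=cv2.cvtColor(im,cv2.COLOR_RGB2HSV)
m=cv2.inRange(hsv,(10,60,120),(28,255,255));m[:,:100]=0;m[:,190:]=0;m[:130]=0;m[240:]=0
c=max(cv2.findContours(m,cv2.RETR_EXTERNAL,cv2.CHAIN_APPROX_NONE)[0],key=len)
for p in cv2.approxPolyDP(c,2,True)[:,0]: print(p,ray("top",p,.05).round(4))
big=cv2.resize(im[125:245,105:345,::-1],None,fx=3.3,fy=3.3,interpolation=cv2.INTER_CUBIC);cv2.imwrite("pics/z1.png",big)
E
```

```text
(array([0.0783, 0.6775]), array([0.0291, 0.0608]), -1.505)
(array([0.0928, 0.6184]), array([0.0577, 0.0592]), 0.014)
(array([ 0.4464, -0.1619]), array([0.0935, 0.1212]), 0.34)
(array([ 0.5416, -0.342 ]), array([0.0799, 0.1215]), 0.264)
(array([ 0.6249, -0.1649]), array([0.1091, 0.1214]), 0.201)
bottle cap L [ 0.77450374 -0.07143951]
jar [ 0.37213838 -0.35636211]
cactus foot [0.60115288 0.26211038]
palm foot [0.47391842 0.27684145]
[132 144] [0.6684 0.2815]
[130 157] [0.6243 0.2863]
[134 155] [0.6313 0.2733]
[140 158] [0.6215 0.2529]
[147 166] [0.595  0.2287]
[143 171] [0.578  0.2413]
[137 172] [0.5743 0.261 ]
[136 167] [0.591 0.265]
[129 162] [0.6074 0.2889]
[126 186] [0.5268 0.2955]
[129 187] [0.5237 0.2855]
[126 191] [0.5102 0.2948]
[128 193] [0.5036 0.288 ]
[136 189] [0.5174 0.2621]
[135 197] [0.4907 0.2643]
[142 195] [0.4978 0.2415]
[141 202] [0.4745 0.2439]
[146 204] [0.4681 0.2272]
[139 206] [0.4611 0.25  ]
[136 203] [0.4709 0.2602]
[139 212] [0.4413 0.2492]
[137 209] [0.4511 0.2562]
[130 212] [0.4408 0.2788]
[131 209] [0.4508 0.2759]
[123 205] [0.4635 0.3028]
[122 214] [0.4338 0.3048]
[162 219] [0.4195 0.1727]
[167 222] [0.4099 0.1559]
[159 217] [0.4259 0.1828]
[151 217] [0.4255 0.2091]
[149 212] [0.4418 0.2163]
[154 190] [0.5151 0.2025]
[172 190] [0.5162 0.1429]
[166 185] [0.5325 0.1634]
[154 183] [0.5385 0.2033]
[159 150] [0.6498 0.1907]
[170 151] [0.6471 0.1539]
[178 148] [0.6577 0.1275]
[171 150] [0.6505 0.1507]
```

View pics/z1.png

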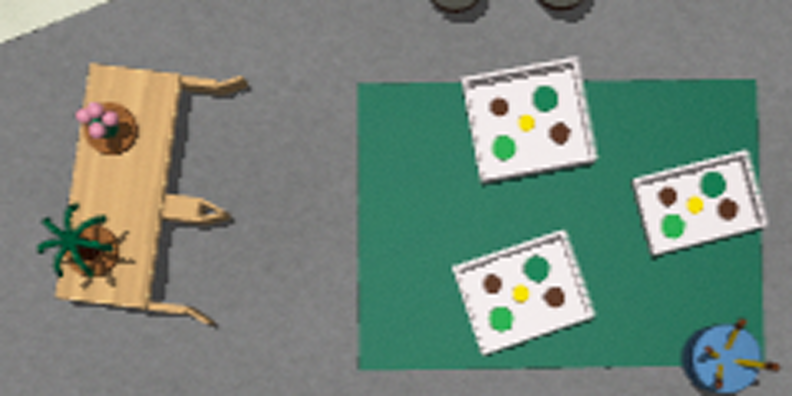

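The zoom gives crop pixels for the deck corners of (90,63), (181,73), (55,298) and (148,308). Tray_80 is the rear tray at (0.542,-0.342), with a measured width of 79.9 mm. The 108 tray is at (0.625,-0.165) and the 94 tray at (0.446,-0.162). I'll slide the 108 tray clear first, then take tray_80 through that gap.

```bash
cat >> h.py <<'E'
from scipy.spatial.transform import Rotation as Ro
def Rd(yaw): # tool down; tool y = world y turned by yaw
    c,s=np.cos(yaw),np.sin(yaw); return np.array([[-c,-s,0],[-s,c,0],[0,0,-1.]])
def plan(*targets):
    st=bot.get_state();p,R=st["position"],st["ee_rot"]
    print("t",round(st["time"],2),"p",p.round(4),"yaw",round(float(np.arctan2(-R[0,1],R[1,1])),3),"F",st["ft_force"].round(1),"w",round(st["gripper_width"],3),st["finger_force"],"q",st["joint_pos"].round(2))
    for t in targets:
        d=R.T@(np.array(t[:3])-p)/.25; w=Ro.from_matrix(R.T@Rd(t[3])).as_rotvec()/(np.pi/2)
        print(t,"->",*d.round(3),*w.round(3))
E
python3 - <<'E'
from h import *
P=np.array([[90,63],[181,73],[55,298],[148,308]])/3.3+[105,125]
W=np.array([ray("top",p-.35,.05) for p in P]); M=np.array([[.12,.058],[.12,-.035],[-.12,.058],[-.12,-.035]])
print(W.round(4))
a=M-M.mean(0);b=W-W.mean(0);th=np.arctan2((a[:,0]*b[:,1]-a[:,1]*b[:,0]).sum(),(a*b).sum())
R=np.array([[np.cos(th),-np.sin(th)],[np.sin(th),np.cos(th)]]);o=W.mean(0)-R@M.mean(0)
print("rack",o.round(4),th,((M@R.T+o-W)*1000).round(1))
for y in(-.2,-.1,-.035,-.01): print("bay at",y,(R@[-.069,y]+o).round(4))
plan((.45,.45,.40,0),(.6366,-.222,.30,.2))
E
```

```text
[[0.6693 0.2817]
 [0.6607 0.1894]
 [0.4306 0.3069]
 [0.4221 0.2139]]
rack [0.5445 0.2366] -0.10201532236226926 [[ 0.5  0.3]
 [-0.4  0.1]
 [ 0.5 -0.4]
 [-0.6  0. ]]
bay at -0.2 [0.4555 0.0446]
bay at -0.1 [0.4657 0.1441]
bay at -0.035 [0.4723 0.2088]
bay at -0.01 [0.4748 0.2336]
t 0.15 p [0.276  0.67   0.4038] yaw -0.391 F [ 0.  -0.2  0.1] w 1.001 0.0 q [-1.27  0.59  0.05  1.61 -0.03  0.94 -0.03]
(0.45, 0.45, 0.4, 0) -> -0.979 -0.549 0.016 -0.001 -0.0 -0.249
(0.6366, -0.222, 0.3, 0.2) -> -2.693 -2.749 0.42 -0.001 -0.0 -0.376
```

Emit:
send_rows(rows="-0.98 -0.55 0 0 0 -0.25 0.2;-0.98 -0.55 0 0 0 -0.25 0.2;-0.98 -0.55 0 0 0 -0.25 0.2;-0.98 -0.55 0 0 0 -0.25 0.2;-0.98 -0.55 0 0 0 -0.25 0.2", force=60)

```text
time: 0.78
position: [0.4534, 0.4455, 0.4044]
ee_rot: [[-1.0, 0.004, 0.001], [0.004, 1.0, -0.003], [-0.001, -0.003, -1.0]]
ft_force: [-0.3, 0.6, -0.3]
gripper_width: 0.598
finger_force: 0.0
```

```bash
python3 -c "
from h import *
plan((.55,.2,.36,0),(.6366,-.222,.30,.2))"
```

```text
t 0.78 p [0.4534 0.4455 0.4044] yaw -0.004 F [-0.3  0.6 -0.3] w 0.598 0.0 q [-0.82  0.48 -0.04  1.82  0.03  0.85  0.69]
(0.55, 0.2, 0.36, 0) -> -0.39 -0.98 0.181 -0.002 0.001 -0.003
(0.6366, -0.222, 0.3, 0.2) -> -0.743 -2.666 0.426 -0.002 0.0 -0.13
```

Emit:
send_rows(rows="-0.4 -1 0.16 0 0 0 0;-0.4 -1 0.16 0 0 0 0;-0.4 -1 0.16 0 0 0 0;-0.4 -1 0.16 0 0 0 0;-0.4 -1 0.16 0 0 0 0")

```text
time: 1.4
position: [0.5521, 0.1946, 0.3639]
ee_rot: [[-1.0, 0.005, -0.001], [0.005, 1.0, -0.003], [0.001, -0.003, -1.0]]
ft_force: [0.9, 0.8, 0.2]
gripper_width: 0.498
finger_force: 0.0
```

Emit:
send_rows(rows="-0.34 -1 0 0 0 -0.13 0;-0.34 -1 0 0 0 -0.13 0;-0.34 -1 0 0 0 -0.13 0;-0.34 -1 0 0 0 -0.13 0;-0.34 -1 0 0 0 -0.13 0")

```text
time: 2.02
position: [0.6369, -0.0565, 0.3645]
ee_rot: [[-0.981, -0.196, 0.0], [-0.196, 0.981, -0.004], [0.0, -0.004, -1.0]]
ft_force: [0.4, 0.5, -0.2]
gripper_width: 0.5
finger_force: 0.0
```

```bash
python3 -c "
from h import *
plan((.6366,-.222,.23,.2),(.6366,-.222,.186,.2))"
```

```text
t 2.02 p [ 0.6369 -0.0565  0.3645] yaw 0.197 F [ 0.4  0.5 -0.2] w 0.5 0.0 q [ 0.06  0.53 -0.06  1.84  0.05  0.77  1.74]
(0.6366, -0.222, 0.23, 0.2) -> 0.131 -0.647 0.54 -0.002 -0.0 -0.002
(0.6366, -0.222, 0.186, 0.2) -> 0.131 -0.646 0.716 -0.002 -0.0 -0.002
```

Emit:
send_rows(rows="0.13 -0.65 0.2 0 0 0 0;0.13 -0.65 0.2 0 0 0 0;0.13 -0.65 0.2 0 0 0 0;0.13 -0.65 0.54 0 0 0 0;0.13 -0.65 0.54 0 0 0 0;0.13 -0.65 0.72 0 0 0 0;0.13 -0.65 0.72 0 0 0 0")

```text
time: 2.9
position: [0.6359, -0.2138, 0.1812]
ee_rot: [[-0.979, -0.206, -0.008], [-0.206, 0.979, 0.003], [0.007, 0.005, -1.0]]
ft_force: [-0.7, -0.4, -0.2]
gripper_width: 0.497
finger_force: 0.0
```

Emit:
send_rows(rows="0 0 0 0 0 0 -1;0 0 0 0 0 0 -1;0 0 0 0 0 0 -1;0 0 0 0 0 0 -1;0 0 0 0 0 0 -1;0 0 0 0 0 0 -1", force=50)

```text
time: 3.65
position: [0.6388, -0.2162, 0.1871]
ee_rot: [[-0.979, -0.204, 0.004], [-0.204, 0.979, -0.002], [-0.004, -0.002, -1.0]]
ft_force: [-0.8, -0.9, 7.4]
gripper_width: 0.032
finger_force: 52.4
```

```bash
python3 -c "
from h import *
plan((.625,-.10,.186,.1),(.668,-.03,.186,0))
for t in trays(cams.read_camera('top')): print(t)
im=cams.read_camera('wrist');cv2.imwrite('pics/w1.png',im[:,:,::-1])"
```

```text
t 3.65 p [ 0.6388 -0.2162  0.1871] yaw 0.206 F [-0.8 -0.9  7.4] w 0.032 52.395368814468384 q [ 0.29  0.8  -0.05  1.83  0.08  0.5   1.96]
(0.625, -0.1, 0.186, 0.1) -> -0.041 0.466 0.003 -0.001 0.002 0.067
(0.668, -0.03, 0.186, 0) -> -0.266 0.705 0.004 -0.001 0.002 0.131
(array([0.0783, 0.6775]), array([0.0291, 0.061 ]), -1.505)
(array([0.0928, 0.6184]), array([0.0577, 0.0592]), 0.014)
(array([ 0.5418, -0.3416]), array([0.0814, 0.1224]), 0.272)
(array([ 0.6214, -0.1426]), array([0.0876, 0.1069]), -1.37)
```

View pics/w1.png

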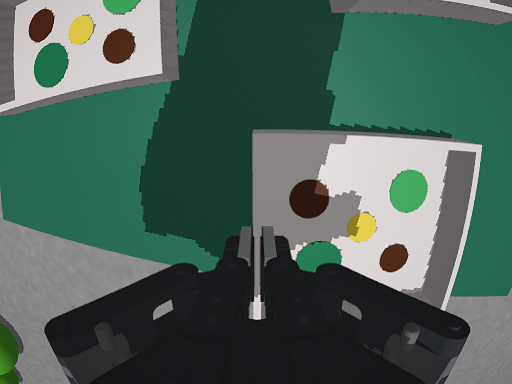

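The wrist view shows the 108 tray's end wall pinched between the pads at about (257,290), so the grip is good. Next I slide it away.

Emit:
send_rows(rows="0 0.12 0 0 0 0 -1;-0.02 0.25 0 0 0 0.03 -1;-0.04 0.38 0 0 0 0.06 -1;-0.09 0.48 0 0 0 0.09 -1;-0.16 0.58 0 0 0 0.11 -1;-0.22 0.66 0 0 0 0.13 -1;-0.27 0.7 0 0 0 0.13 -1;-0.27 0.7 0 0 0 0.13 -1")

```text
time: 4.75
position: [0.6688, -0.0304, 0.187]
ee_rot: [[-1.0, -0.003, 0.002], [-0.003, 1.0, -0.001], [-0.002, -0.001, -1.0]]
ft_force: [-2.8, -1.6, 8.2]
gripper_width: 0.027
finger_force: 52.7
```

Emit:
send_rows(rows="0 0 0 0 0 0 -1;0 0 0 0 0 0 -0.3;0 0 0 0 0 0 -0.3;0 0 0 0 0 0 -0.3")

```text
time: 5.25
position: [0.6678, -0.0302, 0.1845]
ee_rot: [[-1.0, -0.002, -0.001], [-0.002, 1.0, 0.0], [0.001, 0.0, -1.0]]
ft_force: [0.3, 0.0, -0.1]
gripper_width: 0.349
finger_force: 0.0
```

Emit:
send_rows(rows="0 0 -0.2 0 0 0 -0.3;0 0 -0.3 0 0 0 0;0 0 -0.3 0 0 0 0")

```text
time: 5.62
position: [0.6689, -0.0304, 0.2618]
ee_rot: [[-1.0, -0.002, 0.004], [-0.002, 1.0, 0.0], [-0.004, 0.0, -1.0]]
ft_force: [0.5, -0.0, -0.2]
gripper_width: 0.503
finger_force: 0.0
```

```bash
python3 -c "
from h import *
im=cams.read_camera('top')
T=trays(im)
for t in T: print(t)
import math
x,y=.5418,-.3416;a=.268
g=(x+math.sin(a)*.058,y-math.cos(a)*.058); print(g)
plan((g[0],g[1],.25,a),(g[0],g[1],.187,a))"
```

```text
(array([0.0783, 0.6775]), array([0.0291, 0.061 ]), -1.505)
(array([0.0928, 0.6184]), array([0.0577, 0.0593]), 0.014)
(array([ 0.4459, -0.162 ]), array([0.0944, 0.1212]), 0.34)
(array([ 0.5413, -0.3414]), array([0.0805, 0.123 ]), 0.272)
(0.557158595037669, -0.39752954101786364)
t 5.67 p [ 0.6681 -0.0303  0.2602] yaw 0.002 F [-0.3 -0.3 -0.8] w 0.497 0.0 q [-0.05  0.69  0.04  1.83 -0.05  0.61  1.59]
(0.557158595037669, -0.39752954101786364, 0.25, 0.268) -> 0.447 -1.468 0.04 -0.0 0.001 -0.169
(0.557158595037669, -0.39752954101786364, 0.187, 0.268) -> 0.447 -1.468 0.292 -0.0 0.001 -0.169
```

Emit:
send_rows(rows="0.15 -0.9 -0.05 0 0 -0.17 0;0.15 -0.9 -0.05 0 0 -0.17 0;0.15 -0.9 -0.05 0 0 -0.17 0;0.15 -0.9 -0.05 0 0 -0.17 0")

```text
time: 6.18
position: [0.6289, -0.2595, 0.2703]
ee_rot: [[-0.965, -0.262, -0.004], [-0.262, 0.965, -0.001], [0.004, 0.0, -1.0]]
ft_force: [1.0, 0.6, -0.4]
gripper_width: 0.497
finger_force: 0.0
```

```bash
python3 -c "
from h import *
g=(.5569,-.3975);a=.27
plan((g[0],g[1],.25,a),(g[0],g[1],.189,a))
im=cams.read_camera('top')
for t in trays(im): print(t)
"
```

```text
t 6.17 p [ 0.6289 -0.2595  0.2703] yaw 0.265 F [ 1.   0.6 -0.4] w 0.497 0.0 q [ 0.36  0.69 -0.06  1.8   0.06  0.66  2.11]
(0.5569, -0.3975, 0.25, 0.27) -> 0.422 -0.457 0.083 0.0 -0.002 -0.003
(0.5569, -0.3975, 0.189, 0.27) -> 0.421 -0.457 0.327 0.0 -0.002 -0.003
(array([0.0783, 0.6775]), array([0.0291, 0.061 ]), -1.505)
(array([0.0928, 0.6184]), array([0.0577, 0.0592]), 0.014)
(array([ 0.4626, -0.1426]), array([0.05  , 0.0958]), 0.34)
(array([ 0.549 , -0.3693]), array([0.0657, 0.0799]), -1.307)
(array([0.6654, 0.0292]), array([0.1068, 0.1221]), 0.019)
```

Emit:
send_rows(rows="0.42 -0.45 0.05 0 0 0 0;0.42 -0.45 0.05 0 0 0 0;0.42 -0.45 0.05 0 0 0 0;0.42 -0.45 0.05 0 0 0 0;0.42 -0.45 0.2 0 0 0 0;0.42 -0.45 0.32 0 0 0 0;0.42 -0.45 0.32 0 0 0 0")

```text
time: 7.1
position: [0.5595, -0.3884, 0.1889]
ee_rot: [[-0.963, -0.269, -0.005], [-0.269, 0.963, 0.005], [0.004, 0.007, -1.0]]
ft_force: [1.1, 0.4, 0.5]
gripper_width: 0.502
finger_force: 0.0
```

```bash
python3 -c "
from h import *
g=(.5569,-.3975);a=.27
plan((g[0],g[1],.189,a))
im=cams.read_camera('wrist');cv2.imwrite('pics/w2.png',im[:,:,::-1])"
```

```text
t 7.1 p [ 0.5595 -0.3884  0.1889] yaw 0.272 F [1.1 0.4 0.5] w 0.502 0.0 q [ 0.59  0.8  -0.07  1.81  0.09  0.53  2.3 ]
(0.5569, -0.3975, 0.189, 0.27) -> 0.02 -0.032 -0.001 0.004 -0.002 0.001
```

View pics/w2.png

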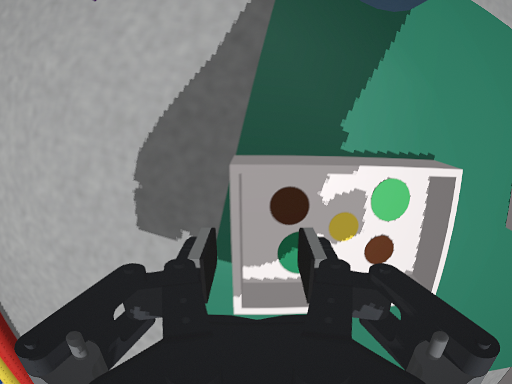

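The wrist view shows the end wall at column 238, inside the pads at 212 and 305 but off centre. I'll shift about 8 mm and close.

Emit:
send_rows(rows="0.02 -0.03 0 0 0 0 0;0.02 -0.03 0 0 0 0 0;0.02 -0.03 0 0 0 0 -1;0.02 -0.03 0 0 0 0 -1;0.02 -0.03 0 0 0 0 -1;0.02 -0.03 0 0 0 0 -1;0.02 -0.03 0 0 0 0 -1", force=50)

```text
time: 8.02
position: [0.557, -0.4, 0.1928]
ee_rot: [[-0.964, -0.266, 0.0], [-0.266, 0.964, 0.0], [-0.0, 0.0, -1.0]]
ft_force: [-1.3, 2.3, 4.8]
gripper_width: 0.026
finger_force: 52.0
```

```bash
python3 -c "
from h import *
plan((.575,-.35,.19,.1),(.575,-.22,.19,0),(.57,-.14,.19,-.1))
im=cams.read_camera('top')
for t in trays(im): print(t)
"
```

```text
t 8.03 p [ 0.557  -0.4     0.1928] yaw 0.269 F [-1.3  2.3  4.8] w 0.026 52.049185037612915 q [ 0.6   0.8  -0.07  1.8   0.09  0.54  2.31]
(0.575, -0.35, 0.19, 0.1) -> -0.123 0.173 0.011 0.0 0.0 0.108
(0.575, -0.22, 0.19, 0) -> -0.261 0.675 0.012 0.0 0.0 0.172
(0.57, -0.14, 0.19, -0.1) -> -0.327 0.988 0.012 0.0 0.0 0.235
(array([0.0783, 0.6775]), array([0.0291, 0.061 ]), -1.505)
(array([0.0928, 0.6184]), array([0.0577, 0.0592]), 0.014)
(array([ 0.4459, -0.162 ]), array([0.0944, 0.1212]), 0.34)
(array([ 0.5407, -0.3401]), array([0.0806, 0.1156]), 0.264)
(array([0.6654, 0.0292]), array([0.1068, 0.1221]), 0.019)
```

Emit:
send_rows(rows="-0.06 0.09 0 0 0 0.05 -1;-0.12 0.17 0 0 0 0.1 -1;-0.16 0.3 0 0 0 0.13 -1;-0.2 0.43 0 0 0 0.15 -1;-0.24 0.56 0 0 0 0.16 -1;-0.26 0.68 0 0 0 0.17 -1;-0.3 0.83 0 0 0 0.17 -1;-0.33 0.98 0 0 0 0.17 -1")

```text
time: 9.07
position: [0.5719, -0.1435, 0.1928]
ee_rot: [[-1.0, -0.0, 0.003], [-0.0, 1.0, -0.004], [-0.003, -0.004, -1.0]]
ft_force: [-0.5, -4.9, 1.1]
gripper_width: 0.026
finger_force: 51.8
```

```bash
python3 -c "
from h import *
print('aim',[(.5445+np.cos(-.102)*-.069-np.sin(-.102)*y, .2366+np.sin(-.102)*-.069+np.cos(-.102)*y) for y in(-.23,-.068)])
plan((.56,-.06,.19,.0),(.4525,.015,.19,-.102))
im=cams.read_camera('top')
for t in trays(im): print(t)
"
```

```text
aim [(np.float64(0.45243928539235034), np.float64(0.014821225483751727)), (np.float64(0.4689346476777495), np.float64(0.17597923187212028))]
t 9.07 p [ 0.5719 -0.1435  0.1928] yaw 0.0 F [-0.5 -4.9  1.1] w 0.026 51.79557144641876 q [ 0.14  0.73  0.04  2.04 -0.07  0.37  1.81]
(0.56, -0.06, 0.19, 0.0) -> 0.048 0.334 0.01 -0.002 0.002 0.0
(0.4525, 0.015, 0.19, -0.102) -> 0.478 0.634 0.007 -0.002 0.002 0.065
(array([0.0783, 0.6775]), array([0.0291, 0.061 ]), -1.505)
(array([0.0928, 0.6184]), array([0.0577, 0.0592]), 0.014)
(array([ 0.4552, -0.2144]), array([0.0336, 0.0842]), -1.558)
```

Emit:
send_rows(rows="0.03 0.1 0 0 0 0 -1;0.06 0.2 0 0 0 0 -1;0.1 0.3 0 0 0 0 -1;0.2 0.38 0 0 0 0.02 -1;0.3 0.45 0 0 0 0.04 -1;0.4 0.52 0 0 0 0.065 -1;0.49 0.57 0 0 0 0.065 -1;0.49 0.57 0 0 0 0.065 -1")

```text
time: 10.12
position: [0.4472, 0.0015, 0.1927]
ee_rot: [[-0.995, 0.098, -0.002], [0.098, 0.995, 0.001], [0.002, 0.001, -1.0]]
ft_force: [-2.0, 3.9, 9.9]
gripper_width: 0.023
finger_force: 53.0
```

```bash
python3 -c "
from h import *
plan((.4525,.015,.19,-.102),(.4689,.176,.19,-.102))
im=cams.read_camera('top')
for t in trays(im): print(t)
cv2.imwrite('pics/t2.png',cv2.resize(im[125:265,105:345,::-1],None,fx=3.3,fy=3.3,interpolation=cv2.INTER_CUBIC))
im=cams.read_camera('scene');cv2.imwrite('pics/s2.png',cv2.resize(im[200:384,180:430,::-1],None,fx=3,fy=3,interpolation=cv2.INTER_CUBIC))
"
```

```text
t 10.12 p [0.4472 0.0015 0.1927] yaw -0.098 F [-2.   3.9  9.9] w 0.023 52.990989089012146 q [-0.14  0.66  0.04  2.35 -0.21  0.14  1.58]
(0.4525, 0.015, 0.19, -0.102) -> -0.016 0.056 0.011 0.001 -0.001 0.003
(0.4689, 0.176, 0.19, -0.102) -> -0.018 0.703 0.011 0.001 -0.001 0.003
(array([0.0783, 0.6775]), array([0.0291, 0.061 ]), -1.505)
(array([0.0928, 0.6184]), array([0.0577, 0.0592]), 0.014)
(array([ 0.4459, -0.162 ]), array([0.0944, 0.1212]), 0.34)
(array([0.6287, 0.0592]), array([0.1128, 0.1219]), -1.06)
```

View pics/s2.png

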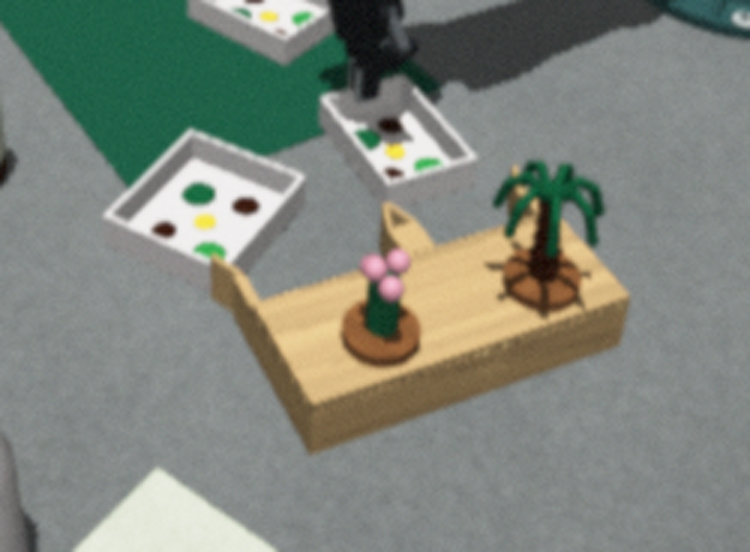

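Tray 108 was clipped and turned; it now sits near the rack's far lead-in plate at (215,260) in the crop. I'll move it clear later. I need the top view to see how tray_80 sits in the grip.

View pics/t2.png

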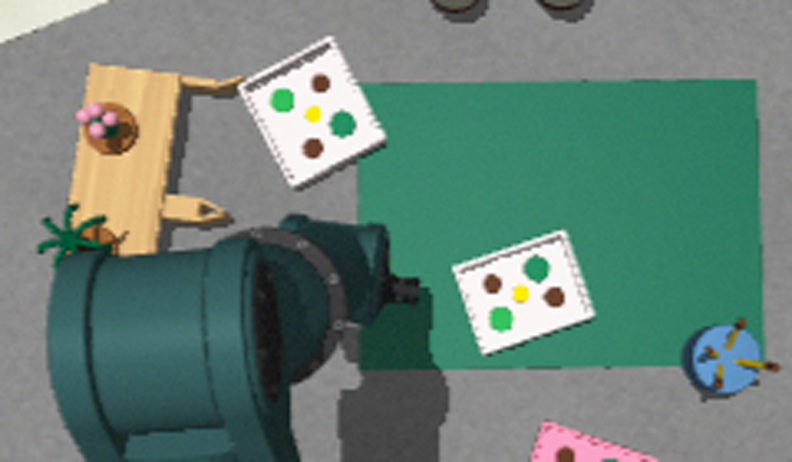

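```bash
python3 -c "
from h import *
a=[ray('scene',np.array(p)/3+[180,200]-.35,.03) for p in [(322,95),(388,185),(474,156)]]
print(np.round(a,4)); c=(a[1]+a[2])/2; e=a[1]-a[2]; print('front mid',c,'w',np.linalg.norm(e),'yaw',np.arctan2(e[1],e[0])); s=a[1]-a[0];print('side yaw',np.arctan2(-s[0],s[1]),np.linalg.norm(s))
im=cams.read_camera('wrist');cv2.imwrite('pics/w3.png',im[:,:,::-1])
"
```

```text
[[ 0.486  -0.0047]
 [ 0.501   0.1162]
 [ 0.4221  0.1203]]
front mid [0.46152678 0.11823009] w 0.07905635308835215 yaw -0.05257683878639431
side yaw -0.12387703366215987 0.12174057672189731
```

View pics/w3.png

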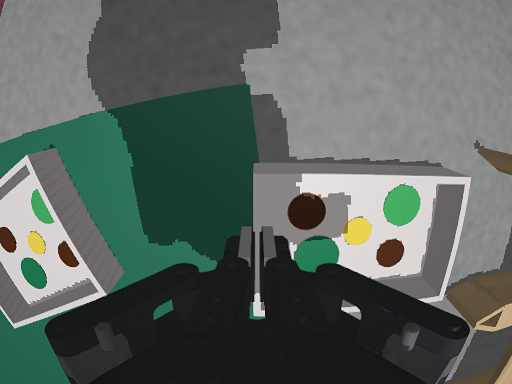

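Tray_80 sits straight in the grip: its front midpoint is at (0.4615, 0.118), about 1.5 mm off the bay's centre line. I'll insert gently with a lighter grip.

Emit:
send_rows(rows="-0.01 0.06 0 0 0 0 -1;-0.01 0.12 0 0 0 0 -1;-0.01 0.18 0 0 0 0 -1;-0.01 0.24 0 0 0 0 -1;-0.01 0.3 0 0 0 0 -1;-0.01 0.35 0 0 0 0 -1;-0.01 0.35 0 0 0 0 -1", force=30)

```text
time: 11.15
position: [0.46, 0.0861, 0.1927]
ee_rot: [[-0.995, 0.101, 0.001], [0.101, 0.995, -0.001], [-0.001, -0.001, -1.0]]
ft_force: [-0.7, -2.3, 8.0]
gripper_width: 0.025
finger_force: 52.7
```

```bash
python3 -c "
from h import *
plan((.4689,.176,.192,-.102))
im=cams.read_camera('scene');cv2.imwrite('pics/s3.png',cv2.resize(im[200:384,180:430,::-1],None,fx=3,fy=3,interpolation=cv2.INTER_CUBIC))
"
```

```text
t 11.15 p [0.46   0.0861 0.1927] yaw -0.101 F [-0.7 -2.3  8. ] w 0.025 52.713863253593445 q [-0.34  0.67  0.08  2.3  -0.28  0.18  1.46]
(0.4689, 0.176, 0.192, -0.102) -> 0.001 0.361 0.002 -0.001 0.001 0.001
```

View pics/s3.png

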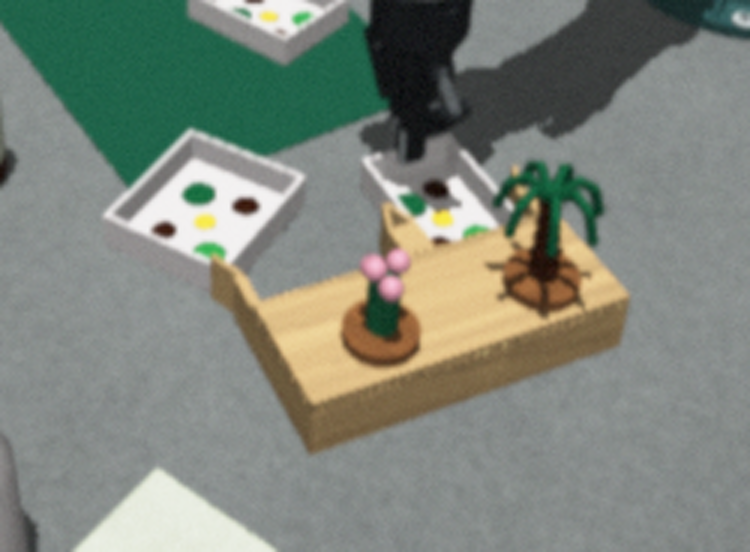

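The tray has entered the mouth between the lead-ins at (385,205) and (515,180) with little side force. I'll push it home.

Emit:
send_rows(rows="0 0.06 0 0 0 0 -1;0 0.12 0 0 0 0 -1;0 0.18 0 0 0 0 -1;0 0.24 0 0 0 0 -1;0 0.3 0 0 0 0 -1;0 0.34 0 0 0 0 -1;0 0.35 0 0 0 0 -1;0 0.35 0 0 0 0 -1")

```text
time: 12.2
position: [0.4685, 0.1713, 0.1927]
ee_rot: [[-0.995, 0.103, -0.0], [0.103, 0.995, -0.003], [-0.0, -0.003, -1.0]]
ft_force: [-0.5, -5.8, 9.4]
gripper_width: 0.026
finger_force: 52.8
```

Emit:
send_rows(rows="0 0.01 0 0 0 0 -1;0 0.02 0 0 0 0 -1;0 0.02 0 0 0 0 -1")

```text
time: 12.58
position: [0.4689, 0.1756, 0.1927]
ee_rot: [[-0.995, 0.103, -0.001], [0.103, 0.995, -0.004], [0.0, -0.004, -1.0]]
ft_force: [-1.0, -6.8, 9.7]
gripper_width: 0.028
finger_force: 52.9
```

```bash
python3 -c "
from h import *
plan((.4689,.176,.192,-.102))
"
```

```text
t 12.57 p [0.4689 0.1756 0.1927] yaw -0.104 F [-1.  -6.8  9.7] w 0.028 52.91163146495819 q [-0.54  0.69  0.13  2.23 -0.33  0.24  1.34]
(0.4689, 0.176, 0.192, -0.102) -> 0.0 0.002 0.003 -0.002 -0.0 -0.001
```

Emit:
send_rows(rows="0 0.01 0 0 0 0 -1;0 0.015 0 0 0 0 -1;0 0.02 0 0 0 0 -1;0 0.02 0 0 0 0 -1")

```text
time: 13.08
position: [0.4692, 0.1774, 0.1927]
ee_rot: [[-0.994, 0.107, -0.002], [0.107, 0.994, -0.008], [0.001, -0.008, -1.0]]
ft_force: [-0.6, -13.7, 11.5]
gripper_width: 0.025
finger_force: 53.2
```

Emit:
send_rows(rows="0 0.01 0 0 0 0 -1;0 0.01 0 0 0 0 -1;0 0.01 0 0 0 0 -1")

```text
time: 13.45
position: [0.4692, 0.1778, 0.1927]
ee_rot: [[-0.994, 0.108, -0.003], [0.108, 0.994, -0.01], [0.002, -0.011, -1.0]]
ft_force: [0.2, -18.0, 12.9]
gripper_width: 0.025
finger_force: 53.3
```

The force rises while the position stalls at y=0.1778, so the tray is against the back wall. I'll release and rise.

Emit:
send_rows(rows="0 -0.01 0 0 0 0 -1;0 -0.01 0 0 0 0 -0.7;0 -0.01 0 0 0 0 -0.7;0 -0.01 0 0 0 0 -0.7")

```text
time: 13.95
position: [0.4694, 0.181, 0.1923]
ee_rot: [[-0.995, 0.103, -0.001], [0.103, 0.995, -0.004], [0.0, -0.004, -1.0]]
ft_force: [0.6, -7.6, 5.2]
gripper_width: 0.154
finger_force: 4.1
```

Emit:
send_rows(rows="0 0 -0.08 0 0 0 -0.7;0 0 -0.2 0 0 0 -0.7;0 0 -0.4 0 0 0 -0.7;0 0 -0.4 0 0 0 -0.7")

```text
time: 14.45
position: [0.4709, 0.1851, 0.2951]
ee_rot: [[-0.995, 0.099, 0.007], [0.099, 0.995, 0.004], [-0.007, 0.004, -1.0]]
ft_force: [-0.6, 0.6, -0.2]
gripper_width: 0.153
finger_force: 0.0
```

```bash
python3 -c "
from h import *
im=cams.read_camera('top')
for t in trays(im): print(t)
im=cams.read_camera('scene');
cv2.imwrite('pics/s4.png',cv2.resize(im[200:384,180:430,::-1],None,fx=3,fy=3,interpolation=cv2.INTER_CUBIC))
plan((.45,.05,.3,0),(.65,-.05,.3,0.4))
"
```

```text
(array([0.0777, 0.6856]), array([0.0129, 0.061 ]), -1.505)
(array([ 0.4459, -0.162 ]), array([0.0944, 0.1212]), 0.34)
(array([0.6286, 0.0591]), array([0.1128, 0.1218]), -1.06)
t 14.55 p [0.4695 0.1847 0.2925] yaw -0.099 F [-0.2 -0.7 -1.5] w 0.154 0.0 q [-0.65  0.51  0.25  2.19 -0.27  0.47  1.28]
(0.45, 0.05, 0.3, 0) -> 0.024 -0.544 -0.031 0.001 0.001 -0.063
(0.65, -0.05, 0.3, 0.4) -> -0.811 -0.863 -0.03 0.001 0.001 -0.317
```

Emit:
send_rows(rows="0 -0.25 -0.05 0 0 0 -0.7;0 -0.5 -0.05 0 0 -0.1 0;-0.2 -0.6 -0.05 0 0 -0.2 0;-0.4 -0.7 -0.05 0 0 -0.3 0;-0.6 -0.7 -0.05 0 0 -0.38 0;-0.74 -0.7 -0.05 0 0 -0.38 0;-0.74 -0.7 -0.05 0 0 -0.38 0")

```text
time: 15.42
position: [0.6383, -0.009, 0.3029]
ee_rot: [[-0.879, -0.476, 0.001], [-0.476, 0.879, 0.001], [-0.001, 0.0, -1.0]]
ft_force: [-0.5, -0.2, 0.5]
gripper_width: 0.499
finger_force: 0.0
```

```bash
python3 -c "
from h import *
w=np.array([ray('top',np.array(p)/3.3+[105,125]-.35,.03) for p in [(240,88),(330,38),(385,140),(297,188)]])
c=w.mean(0);e=w[1]-w[2];f=w[0]-w[1];print(c,np.linalg.norm(e),np.linalg.norm(f))
u=e/np.linalg.norm(e);a=np.arctan2(u[1],u[0]);n=np.array([np.sin(a),-np.cos(a)]);g=c+.052*n
print('yaw',a,g); plan((*g,.27,a),(*g,.189,a))
"
```

```text
[0.62531576 0.05711509] 0.1206461619741383 0.10573999677611845
yaw 0.5121701855055345 [0.65079941 0.01178757]
t 15.43 p [ 0.6383 -0.009   0.3029] yaw 0.496 F [-0.5 -0.2  0.5] w 0.499 0.0 q [-0.1   0.61  0.06  1.89 -0.06  0.65  2.07]
(np.float64(0.6507994052214724), np.float64(0.01178757265240992), 0.27, np.float64(0.5121701855055345)) -> -0.083 0.049 0.132 0.0 0.001 -0.01
(np.float64(0.6507994052214724), np.float64(0.01178757265240992), 0.189, np.float64(0.5121701855055345)) -> -0.083 0.049 0.456 0.0 0.001 -0.01
```

View pics/s4.png

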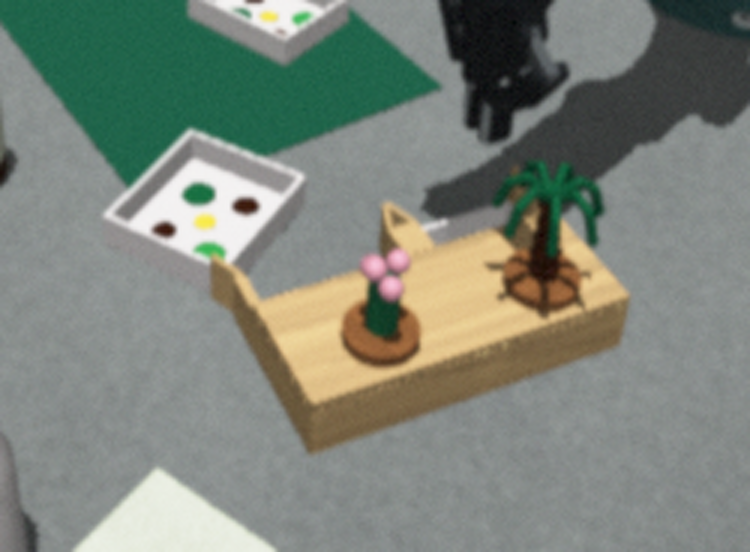

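Tray_80's rim shows only at (430,225) under the deck, and the models stand where they were. Now I'll pull the 108 tray away from the rack.

Emit:
send_rows(rows="-0.08 0.05 0.1 0 0 -0.01 0;-0.08 0.05 0.1 0 0 -0.01 0;-0.08 0.05 0.3 0 0 -0.01 0;-0.08 0.05 0.45 0 0 -0.01 0;-0.08 0.05 0.45 0 0 -0.01 0")

```text
time: 16.05
position: [0.645, 0.0112, 0.1896]
ee_rot: [[-0.872, -0.49, -0.008], [-0.49, 0.872, -0.001], [0.007, 0.003, -1.0]]
ft_force: [-0.5, -0.7, 0.4]
gripper_width: 0.502
finger_force: 0.0
```

Emit:
send_rows(rows="0 0 0 0 0 0 -1;0 0 0 0 0 0 -1;0 0 0 0 0 0 -1;0 0 0 0 0 0 -1;0 0 0 0 0 0 -1;0 0 0 0 0 0 -1", force=50)

```text
time: 16.8
position: [0.6485, 0.0115, 0.1944]
ee_rot: [[-0.872, -0.49, 0.003], [-0.49, 0.872, -0.0], [-0.003, -0.002, -1.0]]
ft_force: [-0.6, 0.7, 7.5]
gripper_width: 0.028
finger_force: 51.3
```

```bash
python3 -c "
from h import *
plan((.655,-.075,.19,.5))
"
```

```text
t 16.8 p [0.6485 0.0115 0.1944] yaw 0.512 F [-0.6  0.7  7.5] w 0.028 51.34085297584534 q [-0.12  0.77  0.05  1.9  -0.07  0.47  2.06]
(0.655, -0.075, 0.19, 0.5) -> 0.147 -0.314 0.018 -0.001 0.002 0.008
```

Emit:
send_rows(rows="0.03 -0.07 0 0 0 0 -1;0.06 -0.14 0 0 0 0 -1;0.1 -0.21 0 0 0 0 -1;0.13 -0.28 0 0 0 0 -1;0.15 -0.31 0 0 0 0 -1;0.15 -0.31 0 0 0 0 -1")

```text
time: 17.55
position: [0.6543, -0.0734, 0.1944]
ee_rot: [[-0.872, -0.49, 0.004], [-0.49, 0.872, 0.002], [-0.005, -0.001, -1.0]]
ft_force: [0.4, 1.9, 4.8]
gripper_width: 0.023
finger_force: 51.2
```

Emit:
send_rows(rows="0 0 0 0 0 0 -0.4;0 0 0 0 0 0 -0.4;0 0 0 0 0 0 -0.4;0 0 -0.2 0 0 0 -0.4;0 0 -0.5 0 0 0 -0.4;0 0 -0.7 0 0 0 -0.4;0 0 -0.7 0 0 0 -0.4")

```text
time: 18.42
position: [0.6549, -0.0747, 0.3733]
ee_rot: [[-0.872, -0.49, 0.012], [-0.49, 0.872, -0.001], [-0.01, -0.007, -1.0]]
ft_force: [-0.1, -0.1, 0.1]
gripper_width: 0.3
finger_force: 0.0
```

Emit:
send_rows(rows="0 -0.5 0 0 0 0 -0.4;0 -0.9 0 0 0 0 -0.4;0 -0.9 0 0 0 0 -0.4;0 -0.9 0 0 0 0 -0.4;0 -0.9 0 0 0 0 -0.4")

```text
time: 19.05
position: [0.7626, -0.2753, 0.3648]
ee_rot: [[-0.874, -0.485, -0.002], [-0.485, 0.874, -0.003], [0.003, -0.001, -1.0]]
ft_force: [0.0, 1.0, -0.2]
gripper_width: 0.299
finger_force: 0.0
```

```bash
python3 -c "
from h import *
plan()
im=cams.read_camera('top')
for t in trays(im): print(t)
hsv=cv2.cvtColor(im,cv2.COLOR_RGB2HSV)
m=((hsv[...,1]<45)&(hsv[...,2]>165)).astype(np.uint8)
m[:,:140]=0;m[:,185:]=0;m[:185]=0;m[235:]=0
c=cv2.findNonZero(m)[:,0]
w=np.array([ray('top',p,.03) for p in c])
th=-.102;R=np.array([[np.cos(th),-np.sin(th)],[np.sin(th),np.cos(th)]]);r=(w-[.5445,.2366])@R
print('tray80 visible rack x',r[:,0].min(),r[:,0].max(),'y',np.percentile(r[:,1],[0,3,50,100]),len(c))
i=r[:,1].argsort()[:12];print(r[i].round(4).tolist())
for f in['pics/top0.png']:
    a=cv2.imread(f)[:,:,::-1]; d=np.abs(a.astype(int)-im).max(2)
    for n,(x,y) in dict(palm=(131,200),cactus=(137,162),botL=(243,113),botR=(277,113),jar=(324,234)).items(): print(n,(d[y-14:y+14,x-14:x+14]>40).sum())
"
```

```text
t 19.05 p [ 0.7626 -0.2753  0.3648] yaw 0.507 F [ 0.   1.  -0.2] w 0.299 0.0 q [ 0.26  0.74  0.06  1.41 -0.04  0.99  2.4 ]
(array([0.0783, 0.6775]), array([0.0291, 0.061 ]), -1.505)
(array([0.0928, 0.6184]), array([0.0577, 0.0592]), 0.014)
(array([0.4699, 0.1888]), array([0.0375, 0.0799]), 1.464)
(array([ 0.6341, -0.0243]), array([0.112 , 0.1218]), -1.061)
tray80 visible rack x -0.10928863993315562 -0.02936473435289163 y [-0.07408951 -0.07336879 -0.06199762 -0.0365629 ] 172
[[-0.0329, -0.0741], [-0.0566, -0.074], [-0.0804, -0.0738], [-0.104, -0.0737], [-0.0533, -0.0735], [-0.077, -0.0734], [-0.1007, -0.0733], [-0.05, -0.0731], [-0.0737, -0.0729], [-0.0974, -0.0728], [-0.0466, -0.0726], [-0.0704, -0.0725]]
palm 0
cactus 0
botL 0
botR 136
jar 0
```

Tray_80's visible end sits about 2–3 mm further out than ideal, roughly within measurement error. I'll do one confirming push with shut fingers.

```bash
python3 -c "
from h import *
plan((.60,-.2,.37,.2),(.55,-.1,.37,.1))
"
```

```text
t 19.1 p [ 0.7626 -0.2721  0.3649] yaw 0.51 F [0.4 1.  0.3] w 0.298 0.0 q [ 0.26  0.74  0.06  1.41 -0.04  0.99  2.4 ]
(0.6, -0.2, 0.37, 0.2) -> 0.427 0.569 -0.018 0.001 -0.002 0.197
(0.55, -0.1, 0.37, 0.1) -> 0.406 1.016 -0.018 0.001 -0.002 0.261
```

Emit:
send_rows(rows="0.25 0.1 0 0 0 0.1 -1;0.42 0.3 0 0 0 0.2 -1;0.42 0.57 0 0 0 0.26 -1;0.41 0.8 0 0 0 0.3 -1;0.41 1 0 0 0 0.39 -1;0.41 1 0 0 0 0.39 -1;0.41 1 0 0 0 0.39 -1")

```text
time: 19.98
position: [0.551, -0.1015, 0.3672]
ee_rot: [[-0.995, 0.097, 0.0], [0.097, 0.995, 0.0], [-0.0, 0.0, -1.0]]
ft_force: [-0.1, -0.2, -0.1]
gripper_width: -0.0
finger_force: 0.0
```

```bash
python3 -c "
from h import *
plan((.464,.127,.30,-.102),(.464,.127,.189,-.102))
"
```

```text
t 19.98 p [ 0.551  -0.1015  0.3672] yaw -0.097 F [-0.1 -0.2 -0.1] w -0.0 0.0 q [-0.06  0.44  0.21  2.02 -0.14  0.69  1.72]
(0.464, 0.127, 0.3, -0.102) -> 0.435 0.876 0.269 0.0 0.0 0.003
(0.464, 0.127, 0.189, -0.102) -> 0.435 0.876 0.713 0.0 0.0 0.003
```

Emit:
send_rows(rows="0.11 0.22 0.05 0 0 0 -1;0.22 0.44 0.1 0 0 0 -1;0.33 0.66 0.15 0 0 0 -1;0.435 0.875 0.2 0 0 0 -1;0.435 0.875 0.4 0 0 0 -1;0.435 0.875 0.6 0 0 0 -1;0.435 0.875 0.72 0 0 0 -1;0.435 0.875 0.72 0 0 0 -1")

```text
time: 20.98
position: [0.4655, 0.1248, 0.1852]
ee_rot: [[-0.995, 0.102, -0.003], [0.102, 0.995, -0.001], [0.003, -0.002, -1.0]]
ft_force: [0.3, -0.2, -0.5]
gripper_width: 0.002
finger_force: 0.0
```

Emit:
send_rows(rows="0 0.03 0 0 0 0 -1;0 0.06 0 0 0 0 -1;0 0.09 0 0 0 0 -1;0 0.1 0 0 0 0 -1;0 0.11 0 0 0 0 -1;0 0.12 0 0 0 0 -1;0 0.12 0 0 0 0 -1")

```text
time: 21.85
position: [0.468, 0.1558, 0.1872]
ee_rot: [[-0.995, 0.1, -0.0], [0.1, 0.995, -0.0], [0.0, -0.0, -1.0]]
ft_force: [-0.0, -0.2, -0.5]
gripper_width: 0.002
finger_force: 0.0
```

Emit:
send_rows(rows="0 0.01 0 0 0 0 -1;0 0.02 0 0 0 0 -1;0 0.03 0 0 0 0 -1;0 0.03 0 0 0 0 -1")

```text
time: 22.35
position: [0.4685, 0.1609, 0.1872]
ee_rot: [[-0.995, 0.103, -0.001], [0.103, 0.995, -0.003], [0.001, -0.003, -1.0]]
ft_force: [-0.4, -7.8, 2.4]
gripper_width: -0.002
finger_force: 3.4
```

Emit:
send_rows(rows="0 0.01 0 0 0 0 -1;0 0.02 0 0 0 0 -1;0 0.02 0 0 0 0 -1")

```text
time: 22.72
position: [0.4686, 0.1619, 0.1872]
ee_rot: [[-0.994, 0.107, -0.003], [0.107, 0.994, -0.008], [0.002, -0.008, -1.0]]
ft_force: [-0.1, -15.7, 4.5]
gripper_width: -0.002
finger_force: 7.6
```

It's a firm stop: 5 mm of command moved it 1 mm at 16 N. A little more push, then I retreat.

Emit:
send_rows(rows="0 0.02 0 0 0 0 -1;0 0.02 0 0 0 0 -1;0 0.02 0 0 0 0 -1")

```text
time: 23.1
position: [0.4688, 0.1629, 0.1872]
ee_rot: [[-0.994, 0.112, -0.004], [0.112, 0.994, -0.013], [0.003, -0.013, -1.0]]
ft_force: [1.0, -23.6, 6.9]
gripper_width: 0.005
finger_force: 11.8
```

Emit:
send_rows(rows="0 -0.1 0 0 0 0 -1;0 -0.2 0 0 0 0 -1;0 -0.2 -0.2 0 0 0 -1;0 -0.2 -0.5 0 0 0 -1;0 -0.2 -0.7 0 0 0 -1;-0.2 -0.5 -0.7 0 0 0 -1;-0.4 -0.8 -0.7 0 0 0 -1;-0.4 -0.9 -0.7 0 0 0 -1")

```text
time: 24.1
position: [0.5439, -0.0468, 0.3629]
ee_rot: [[-0.995, 0.097, 0.003], [0.097, 0.995, 0.001], [-0.003, 0.001, -1.0]]
ft_force: [0.6, 1.1, -0.2]
gripper_width: -0.002
finger_force: 0.0
```

Emit:
send_rows(rows="-0.1 -0.9 0 0 0 0 -1;-0.1 -0.9 0 0 0 0 -1;-0.1 -0.9 0 0 0 0 -1;-0.1 -0.9 0 0 0 0 -1;-0.1 -0.9 0 0 0 0 -1;-0.1 -0.9 0 0 0 0 -1")

```text
time: 24.85
position: [0.5449, -0.2718, 0.3619]
ee_rot: [[-0.995, 0.099, -0.0], [0.099, 0.995, 0.001], [0.0, 0.001, -1.0]]
ft_force: [0.5, 0.1, -0.3]
gripper_width: -0.0
finger_force: 0.0
```

```bash
python3 -c "
from h import *
plan()
im=cams.read_camera('top')
for t in trays(im): print(t)
a=cv2.imread('pics/top0.png')[:,:,::-1]; d=np.abs(a.astype(int)-im).max(2)
for n,(x,y) in dict(palm=(131,200),cactus=(137,162),botL=(243,113),botR=(277,113),jar=(324,234)).items(): print(n,(d[y-14:y+14,x-14:x+14]>40).sum())
s=cams.read_camera('scene');a=cv2.imread('pics/scene0.png')[:,:,::-1]; d=np.abs(a.astype(int)-s).max(2)
for n,(x,y) in dict(palm=(362,275),cactus=(307,300),botL=(167,230),botR=(149,205),jar=(256,150)).items(): print(n,(d[y-20:y+20,x-12:x+12]>40).sum())
"
```

```text
t 24.85 p [ 0.5449 -0.2718  0.3619] yaw -0.099 F [ 0.5  0.1 -0.3] w -0.0 0.0 q [ 0.21  0.51  0.25  1.92 -0.18  0.73  2.04]
(array([0.0783, 0.6775]), array([0.0291, 0.061 ]), -1.505)
(array([0.0928, 0.6184]), array([0.0577, 0.0592]), 0.014)
(array([ 0.4582, -0.1539]), array([0.0658, 0.114 ]), 0.34)
(array([0.4701, 0.1903]), array([0.0334, 0.08  ]), 1.478)
(array([ 0.6338, -0.0238]), array([0.1109, 0.1218]), -1.061)
palm 0
cactus 0
botL 0
botR 0
jar 0
palm 6
cactus 0
botL 0
botR 0
jar 0
```

```bash
python3 -c "
from station import ticket
print(ticket.hand_in())"
```

```text
the job is handed in; nothing more can be done
None
```

I handed the job in at about 25 s: tray_80 is in the narrow bay under the palm, pushed to a firm stop at the back wall; on the way I bumped tray_108 against or very near the rack's lead-in plate and slid it clear, and the models, bottles and jar show no movement in the camera images.

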